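# Dock the dish carrier and lock it with the cross rod

### The job

Push the white dish carrier along its rails until it is fully home against the stop, so that the bore of its orange lug lines up with the two steel ears. Then push the steel rod out of its trough through the first ear, the lug and the second ear until its tip is against the blue end stop. Keep the dish in the carrier and do not disturb the marker, the brown bottle or the timer.

Things in the scene. Friction and masses are not known exactly. Their poses are not given: they have to be found in the camera images.
- dock: Docking station fixed to the worktop: aluminium deck 270 x 150 mm, 6 mm thick, blue and steel fittings. Origin: on the worktop, straight below the middle of the ears' common hole axis, which runs along the dock's y at z = 50 mm. The carrier slides on the deck along +x between two blue rails (inner faces at y = +-57.5 mm, tops at z = 24 mm, x = -212 to -32 mm). Deck's near edge x = -215 mm.
- ear_1 (a point): Middle of the 28 mm hole in the first steel ear, on the trough's side: dock (0, 37.5, 50) mm. The ear is a plate 15 mm thick in y, 52 mm wide in x, top at dock z = 76 mm. Axes as the dock's.
- ear_2 (a point): Middle of the 28 mm hole in the second steel ear, the same as the first: dock (0, -37.5, 50) mm.
- trough (a point): Middle of the V-trough, on the axis of a rod lying in it, which is in line with the holes: dock (0, 106, 50) mm. The trough runs along y from 48 to 164 mm and is 37 mm wide; its highest edges are at dock z = 44.5 mm, so fingers above that can follow the rod's tail along it.
- rod_stop (a point): Middle of the face of the blue end stop for the rod: dock (0, -70, 50) mm; stop 44 mm wide, top at dock z = 72 mm.
- carrier_stop (a point): Middle of the face of the carrier's blue stop: dock (23, 0, 29) mm. With the carrier against it, the carrier's origin is within about 1 mm of dock x = 0 and its bore in line with the ears.
- carrier: Loose white carrier, 0.45 kg: tray 108 x 108 mm, walls 32 mm high, 4 mm thick; in front an orange lug block, 44 (x) x 40 (y) x 70 mm high, with a 28 mm bore along y, 44 mm above the underside. Origin: on the underside below the middle of the bore; x forward (as pushed), z up. Tray from x = -30 to -138 mm. Starts on the deck between the rails, 40 to 60 mm short of home.
- carrier_push (a point): Place to push the carrier: middle of the outside of the tray's rear wall, marked by an orange strip; 140 mm behind the carrier's origin, 18 mm above its underside. Sliding friction is a few newtons, but first contact and breaking loose can briefly read over 10 N, well before the stop: use a force stop only in the last 10 mm.
- dish: Round petri dish, 94 mm across, 16 mm high, loose in the carrier's tray (its middle about 84 mm behind the carrier's origin). Origin: centre of its underside.
- rod: Loose steel locking rod, 24 mm in diameter, 140 mm long, 0.22 kg, lying in the dock's V-trough along the dock's y. Origin: middle of the rod, on its axis; its y axis runs from tip to tail. The tip (-y) tapers to 14 mm over the last 9 mm; the tail (+y) is flat with black rings near it. Slides with little force (under 4 N).
- rod_tip (a point): Centre of the rod's tapered tip. At the start at dock y = +55 to +75 mm, at dock y = -70 mm when home.
- rod_tail (a point): Centre of the rod's flat tail face, the place to push. At dock y = +70 mm when home.
- marker: Red and white marker pen, 136 x 16 x 18 mm, lying on the worktop to the left of the carrier's rails. Bystander. Origin: centre of its underside.
- bottle: Brown bottle with black cap, 55 mm across, 105 mm high, standing to the right of the dock. Bystander. Origin: centre of its underside.
- timer: Flat bench timer, 62 x 66 x 18 mm, on the worktop farther left. Bystander. Origin: centre of its underside.
Mind the look-alikes: they are no part of the job. What is shaped like the carrier but pink is not meant.

How it is judged:
On the way, in this order (a step that is already met when the one before it is completed fails the run):
1. the carrier is home: its bore in line with the ears, while the rod is still outside it (x of carrier in the frame of dock between -0.004 and 0.004 m and y of carrier in the frame of dock between -0.006 and 0.006 m and y of rod_tip in the frame of dock above 0.02 m), for 0.2 s.
2. the rod has passed the first ear and the lug (x of carrier in the frame of dock between -0.004 and 0.004 m and y of carrier in the frame of dock between -0.006 and 0.006 m and y of rod_tip in the frame of dock below -0.022 m).
3. the rod's tip is against the end stop (x of carrier in the frame of dock between -0.004 and 0.004 m and y of carrier in the frame of dock between -0.006 and 0.006 m and y of rod_tip in the frame of dock below -0.065 m and x of rod_tip in the frame of dock between -0.006 and 0.006 m and z of rod_tip in the frame of dock between 0.042 and 0.058 m and x of rod_tail in the frame of dock between -0.006 and 0.006 m and z of rod_tail in the frame of dock between 0.042 and 0.058 m), for 0.2 s.
At the end, for the whole second after the job is handed in: Carrier bore within 4 mm (6 mm sideways) of the ears' axis; rod through both ears and the lug, tip within 5 mm of the end stop, both rod ends within 6 mm sideways and 8 mm in height of the axis; dish flat in the tray; carrier and rod at rest (all of step 3 and z of dish in the frame of carrier below 0.008 m and linear speed of each of rod, carrier below 0.01 m/s); the robot touches nothing.
It fails at once if a bystander (marker, bottle or timer) is moved by more than 20 mm (distance of any of marker, bottle, timer from where it was at the start of the episode above 0.02 m).
It fails at once if the bottle is tipped by more than 0.35 rad (angle between bottle's own z axis and vertical above 0.35 rad).
It fails at once if the dish leaves the carrier (z of dish in the frame of carrier above 0.03 m).
It also fails if it takes over 42 s, if anything falls off the work surface, if the arm or the gripper's body presses on something with over 40 N, if the wrist force passes 120 N, or if a joint passes its speed limit or range.

### The arm

A 6-joint arm with a two-finger parallel gripper is mounted at the origin on a cart in front of the work surface, level with it; the furniture and walls round the work are solid. World frame = base frame: x ahead of the robot, y to its left, z up, the work surface at z = 0. Lengths are in m, angles in rad, forces in N, time in s.
With the tool pointing down it reaches from about 0.325 to 0.875 m from the base axis. Payload 4.4 kg.
Tool frame: the origin (TCP) lies midway between the tips of the shut fingers; the grasp point (between the pads) lies 19 mm behind it; z points along the fingers, y is the line along which they close (so a half turn about z gives the same grasp; the last joint's range is limited). The gripper opens to 85 mm and grips with 20 to 120 N. Pads are 22 mm wide; open, the fingers measure 114 mm over their backs; the gripper's body (76 mm by 85 mm) begins 54 mm behind the grasp point. The pads swing forward as they close: fully open they stand 13 mm farther back than shut.
Start: joints at [-1.276, 0.207, 1.542, -0, 1.393, -0.15], TCP at [0.247, -0.519, 0.199] pointing down, gripper open.
Joint ranges: [-2.73, 2.73], [-0.86, 2.22], [0.23, 2.46], [-1.11, 4.25], [0.08, 2.63], [-2.82, 2.82]. Speed limits (rad/s): [2.79, 2.79, 3.14, 3.14, 3.14, 3.14].

### API

Orientations are given as a unit quaternion [w, x, y, z].
In Python, from bench import bot gives the robot as it stands.
- The arm moves only by the tool jog_arm, called after ">>>" as a command line: name --pt "numbers of a row" for each row, then --argument value for the rest. Schema: {"type":"object","properties":{"offsets":{"type":"array","items":{"type":"array","items":{"type":"number"},"minItems":4,"maxItems":4},"minItems":1,"maxItems":8},"aperture":{"type":"number"},"force":{"type":"number"},"only":{"type":"string"},"quiet":{"type":"boolean"},"lines":{"type":"string"}},"required":["offsets"],"additionalProperties":false}. offsets is a list of rows, 1 to 8 of them, each of 4 numbers: dx, dy, dz in m, then a turn about the tool's z in rad; each row is the pose to reach, as a shift and turn from the pose commanded when the call began, along the tool's axes at that moment; what a row does not reach only later rows make up. A row lasts 1/8 s, in which the tool goes at most 0.0625 m and 0.188 rad, less where a joint would pass 70% of its speed; a pose out of reach is approached as far as the arm can. aperture is the finger opening in m, set as the call begins (left out keeps the last). The fingers move at their own pace and stop on an object; force is the grip in N (left out, the last holds). Time passes only in rows, so rows that do not move let the fingers close. The tool returns the time, the measured TCP pose, the force, the opening and the grip force at its end. only (a regular expression) keeps the lines of the reply that match it, lines (a string "A,B") keeps lines A to B, and quiet returns only ok. Input that does not fit is refused with a message, and nothing moves.
- bot.get_state(): the state, without advancing time (a new reading comes with each control period).
- bot.capture(name): name is "scene" or "top" or "wrist"; returns the picture (384x512x3 uint8, red, green, blue); there is no depth.
- bot.camera_params(name): a dict with "fx", "fy", "cx", "cy" (pixels), "R" (3x3) and "t" (3): a world point X has camera coordinates R X + t; the wrist camera has in their place "mount" (4x4, takes a point from camera to tool coordinates, whose origin is the TCP and whose axes are the flange's). Camera axes: x right, y down, z forward; pixel columns grow to the right and rows downward; lengths in m; the calibration is good to about 2 mm. A picture is of the moment at which its call begins: read the wrist's pose just before it. camera_params takes no time and is no camera call.
- bot.finish_job(): hands the job in; it is judged then, once.
The state is a dict: "clock": time; "joint_pos": joint angles; "qvel": joint speeds; "joint_torque": joint torques, N m; "ee_pos": TCP position; "tcp_rot": TCP orientation; "contact_force": force on the tool from outside, world axes, zero at the start; "wrist_torque": the same for the moment, N m; "grip_width": finger opening in m; "grip_force": force on a finger pad.
Only numpy, scipy, OpenCV 4.12 (cv2) and the standard library are available. Lean on these libraries where they do the work, as an engineer would, in place of code of your own. Each camera call takes 0.05 s, during which the arm holds its last target. There are 200 camera calls.

## Working session

There is one attempt and no reset: what is moved stays moved. The work goes in short steps, Python scripts to look and compute and a tool call to move; the robot and the scene stay as the last step left them, time stands still between calls to the robot, and variables do not carry over. Pictures are saved under pics/ and viewed, at most 10 in all, crops included, and the job is handed in when it is done.

```bash
mkdir -p pics
```

Run:
```python
from bench import bot
import cv2
s=bot.get_state();print(s)
for n in("scene","top"):
    im=bot.capture(n);cv2.imwrite(f"pics/{n}0.png",im[:,:,::-1]);print(n,bot.camera_params(n))
print(bot.camera_params("wrist"))
```

```text
{'clock': 0.0, 'joint_pos': array([-1.27649796e+00,  2.07438248e-01,  1.54295957e+00,  1.70861240e-05,
        1.39345260e+00, -1.50503205e-01]), 'qvel': array([-0.00040527,  0.00076641, -0.00012686,  0.00020305, -0.00100468,
       -0.00072587]), 'joint_torque': array([-8.66366336e-04, -3.83038759e+01, -2.91598660e+01, -1.67368066e-04,
        1.06041029e-02,  5.06758028e-06]), 'ee_pos': array([ 0.24716488, -0.51826522,  0.19821279]), 'tcp_rot': array([-1.12657056e-03,  9.75370427e-01,  2.20570295e-01, -7.27084142e-05]), 'contact_force': array([ 0.63894107,  1.03394968, -0.08253461]), 'wrist_torque': array([-0.03662505,  0.02294297, -0.03501199]), 'grip_force': 0.0, 'grip_width': 0.08557994844053331}
scene {'fx': 479.94571055877617, 'fy': 479.94571055877617, 'cx': 261.1675172420332, 'cy': 192.7940076808197, 'R': array([[-0.64001085, -0.76834193,  0.00606496],
       [-0.47929358,  0.39304606, -0.78472445],
       [ 0.60055289, -0.50513906, -0.6198151 ]]), 't': array([0.36450435, 0.33120367, 1.16113008])}
top {'fx': 392.69494121807577, 'fy': 392.69494121807577, 'cx': 258.42779690414307, 'cy': 190.7448709998372, 'R': array([[-7.62639216e-04, -9.99996933e-01,  2.35625258e-03],
       [-9.95157965e-01,  5.27358959e-04, -9.82870640e-02],
       [ 9.82855200e-02, -2.41980109e-03, -9.95155315e-01]]), 't': array([0.00737884, 0.56082361, 1.19556613])}
{'fx': 284.9869860938668, 'fy': 284.9869860938668, 'cx': 254.89473228910555, 'cy': 191.94072353030094, 'mount': array([[ 3.77685158e-04, -9.61551109e-01, -2.74625787e-01,
         6.96392662e-02],
       [ 9.99999838e-01,  2.45897487e-04,  5.14307478e-04,
         6.19941989e-04],
       [-4.27003135e-04, -2.74625937e-01,  9.61551045e-01,
        -1.76084925e-01],
       [ 0.00000000e+00,  0.00000000e+00,  0.00000000e+00,
         1.00000000e+00]])}
```

View pics/scene0.png

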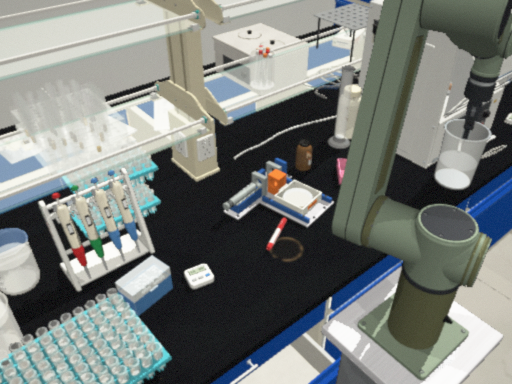

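View pics/top0.png

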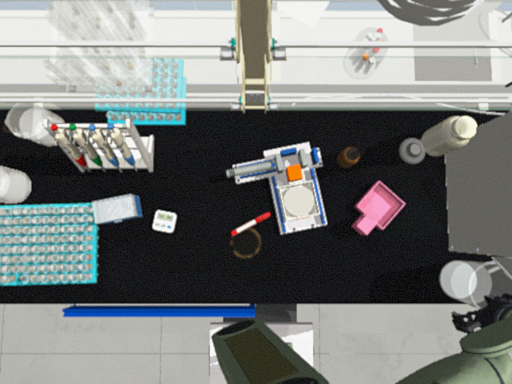

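The dock sits at about (295,188) in the top view and (285,195) in the scene view, with the rod to its left. The bottle is at top (348,157), the marker at (251,224) and the pink decoy at (379,207). I'll enlarge both views.

Run:
```python
import cv2,numpy as np
a=cv2.imread("pics/top0.png")[135:240,220:370];b=cv2.imread("pics/scene0.png")[130:235,215:365]
cv2.imwrite("pics/c0.png",cv2.resize(a,None,fx=5.3,fy=5.3,interpolation=cv2.INTER_CUBIC))
cv2.imwrite("pics/c1.png",cv2.resize(b,None,fx=5.3,fy=5.3,interpolation=cv2.INTER_CUBIC))
```

```text
(no output)
```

View pics/c0.png

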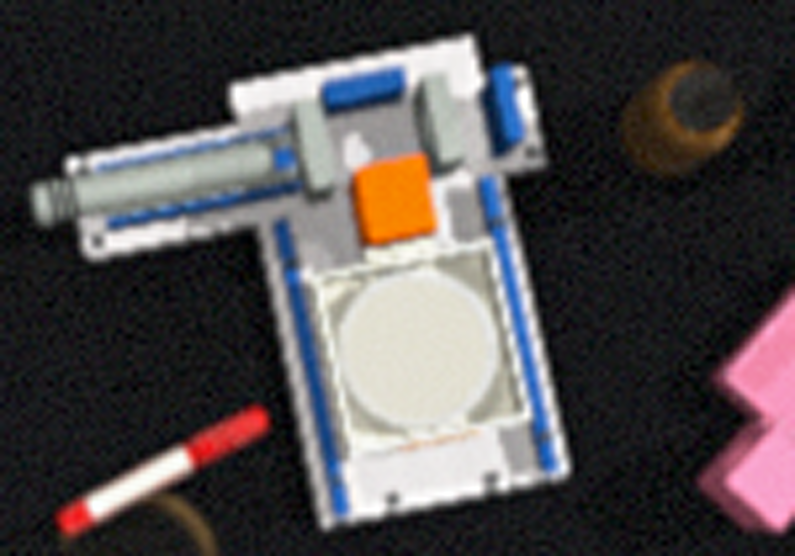

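View pics/c1.png

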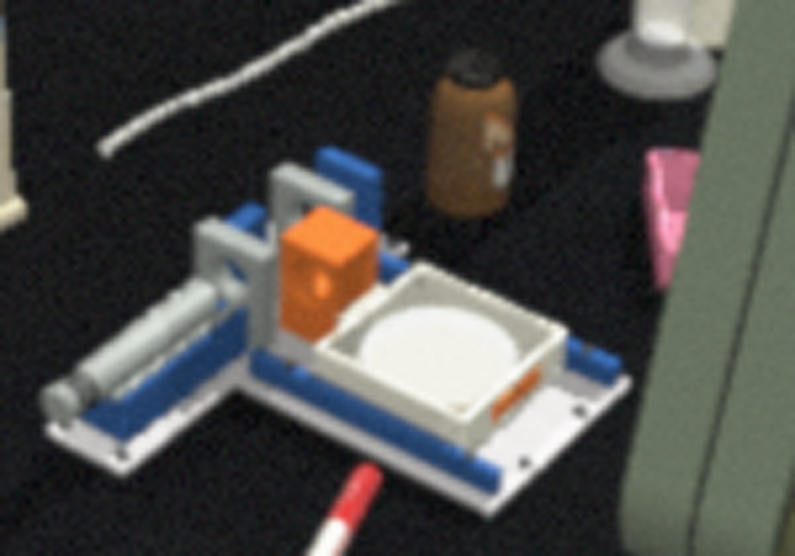

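The crops show all the key features: deck corners, orange lug top, rod tail (top crop (45,200), scene crop (62,398)), ears, and the rear strip at (515,393) in the scene crop. Next I'll triangulate these points and fit the dock pose.

Create h.py:
```python
import numpy as np, cv2
from bench import bot
P={n:bot.camera_params(n) for n in("scene","top")}
def ray(n,uv):
    p=P[n];d=np.array([(uv[0]-p["cx"])/p["fx"],(uv[1]-p["cy"])/p["fy"],1]);return -p["R"].T@p["t"],p["R"].T@d
def plane(n,uv,z):
    c,d=ray(n,uv);return c+d*(z-c[2])/d[2]
def tri(a,b):
    (c,d),(e,f)=ray("top",a),ray("scene",b)
    s=np.linalg.lstsq(np.c_[d,-f],e-c,rcond=None)[0];return (c+s[0]*d+e+s[1]*f)/2,np.linalg.norm(c+s[0]*d-e-s[1]*f)
T=lambda u,v:(u/5.3+220-.4,v/5.3+135-.4)
S=lambda u,v:(u/5.3+215-.4,v/5.3+130-.4)
def fit(D,W):
    D=np.array(D);W=np.array(W);a=D-D.mean(0);b=W-W.mean(0)
    th=np.arctan2((a[:,0]*b[:,1]-a[:,1]*b[:,0]).sum(),(a*b).sum());R=np.array([[np.cos(th),-np.sin(th)],[np.sin(th),np.cos(th)]])
    t=W.mean(0)-R@D.mean(0);return th,R,t,W-(D@R.T+t)
```

Run:
```python
from h import *
np.set_printoptions(precision=4,suppress=True)
L=[(-215,75,6,T(325,528)),(-215,-75,6,T(570,472)),(55,-75,6,T(475,38)),(55,75,6,T(232,85)),(0,37.5,76,T(308,145)),(0,-37.5,76,T(435,117))]
th,R,t,r=fit([(a[0]/1e3,a[1]/1e3) for a in L],[plane("top",a[3],a[2]/1e3)[:2] for a in L])
print("yaw",th,"t",t);print(r*1e3)
todock=lambda w:np.r_[(R.T@(w[:2]-t)),w[2]]*1e3
for k,a,b in [("lug++",T(352,168),S(280,240)),("lug+-",T(425,154),S(318,208)),("lug--",T(433,236),S(378,240)),("lug-+",T(366,243),S(340,268)),
 ("tail",T(45,200),S(62,398)),("decknear",T(325,528),S(490,515)),("decknear-",T(570,472),S(630,380)),
 ("trayrear+",T(350,450),S(470,420)),("trayrear-",T(530,412),S(566,330)),("strip",T(438,440),S(517,393)),("bottlecap",T(705,97),S(478,65))]:
    w,e=tri(a,b);print(k,w,"err",e*1e3,"dock",todock(w))
print([todock(plane("top",T(u,v),.016)) for u,v in((75,520),(260,415))], todock(plane("top",T(75,185),.05)))
```

```text
yaw 0.20903489551741458 t [ 0.6522 -0.091 ]
[[-0.4041 -1.2453]
 [ 1.3887 -0.1438]
 [-0.6711 -3.3075]
 [ 1.5959 -2.7719]
 [-1.2285  3.2554]
 [-0.6809  4.2132]]
lug++ [ 0.6306 -0.0763  0.0716] err 0.095004652162138 dock [-18.0522  18.8205  71.6223]
lug+- [ 0.6398 -0.1168  0.0718] err 3.1712763221386706 dock [-17.4986 -22.7154  71.8161]
lug-- [ 0.5918 -0.1215  0.0726] err 1.0230389276684813 dock [-65.4156 -17.3665  72.5887]
lug-+ [ 0.5868 -0.0846  0.072 ] err 2.0245608056134734 dock [-62.6208  19.809   72.0467]
tail [0.6151 0.0999 0.0507] err 0.7364851293356935 dock [  3.3522 194.3937  50.6731]
decknear [ 0.4267 -0.063  -0.0009] err 2.4466432069940316 dock [-214.7955   74.1523   -0.9387]
decknear- [ 0.4588 -0.2099  0.0019] err 0.16833026244159616 dock [-213.8344  -76.1999    1.8822]
trayrear+ [ 0.469  -0.0788  0.034 ] err 6.255933429696937 dock [-176.6602   49.8921   33.9726]
trayrear- [ 0.4921 -0.1827  0.0338] err 3.197365390411564 dock [-175.6461  -56.4717   33.7923]
strip [ 0.477  -0.1294  0.0223] err 0.8988558199448669 dock [-179.3316   -1.2717   22.2677]
bottlecap [ 0.6655 -0.2719  0.1006] err 1.1724143753063754 dock [ -24.4826 -179.7775  100.5864]
[array([-180.282 ,  216.9824,   16.    ]), array([-142.6787,   97.7712,   16.    ])] [  8.7487 175.8617  50.    ]
```

Add to h.py:
```python
from scipy.spatial.transform import Rotation as Ro
YAW,T0=.209,np.array([.6522,-.091])
def st():
    s=bot.get_state();q=s["tcp_rot"];return s["ee_pos"],Ro.from_quat(np.r_[q[1:],q[0]]),s
def w2d(w):
    c,n=np.cos(YAW),np.sin(YAW);R=np.array([[c,-n],[n,c]]);return np.r_[R.T@(np.asarray(w)[:2]-T0),w[2]]
def d2w(d):
    c,n=np.cos(YAW),np.sin(YAW);R=np.array([[c,-n],[n,c]]);return np.r_[R@np.asarray(d)[:2]+T0,d[2]]
def delta(d,yaw=None):
    p,R,s=st();dl=R.inv().apply(d2w(d)-p);x=R.apply([1,0,0]);y0=np.arctan2(x[1],x[0])
    print("now dock",np.round(w2d(p)*1e3,1),"yaw",round(y0-YAW,4),"-> tool shift",np.round(dl,4),"turn",round(y0-YAW,4),"tilt",np.round(R.apply([0,0,1]),4),"t",s["clock"],"F",np.round(s["contact_force"],1))
def wrist(name):
    p,R,s=st();im=bot.capture("wrist");cv2.imwrite(name,im[:,:,::-1]);M=bot.camera_params("wrist");m=M["mount"]
    Rc=R.as_matrix()@m[:3,:3];c=R.apply(m[:3,3])+p;np.savez(name+".npz",R=Rc,c=c,K=[M["fx"],M["fy"],M["cx"],M["cy"]])
def wplane(name,uv,z):
    a=np.load(name+".npz");fx,fy,cx,cy=a["K"];d=a["R"]@np.array([(uv[0]-cx)/fx,(uv[1]-cy)/fy,1]);return a["c"]+d*(z-a["c"][2])/d[2]
```

```bash
python3 -c "
from h import *
delta([-.206,0,.19])"
```

```text
now dock [-484.9 -334.   198.3] yaw 0.2358 -> tool shift [ 0.3492 -0.2596  0.009 ] turn 0.2358 tilt [-7.e-04  2.e-03 -1.e+00] t 0.1 F [ 0.2 -0.4  1. ]
```

>>> jog_arm --pt "0.05 -0.037 0 0.03" --pt "0.1 -0.074 0 0.07" --pt "0.15 -0.11 0 0.1" --pt "0.2 -0.148 0 0.14" --pt "0.25 -0.185 0 0.17" --pt "0.3 -0.222 0 0.2" --pt "0.349 -0.26 0.01 0.236" --pt "0.349 -0.26 0.01 0.236" --aperture 0

```text
clock: 1.1
ee_pos: [0.4507, -0.1298, 0.1881]
tcp_rot: [-0.001, 0.994, 0.108, -0.001]
contact_force: [-0.1, -0.4, -0.2]
grip_width: 0.0001
grip_force: 0.0
```

>>> jog_arm --pt "0 0 0 0" --pt "0 0 0 0"

```text
clock: 1.35
ee_pos: [0.4502, -0.1355, 0.1894]
tcp_rot: [0.0, 0.995, 0.103, -0.0]
contact_force: [-0.5, -0.6, 0.5]
grip_width: 0.0
grip_force: 0.0
```

```bash
python3 -c "
from h import *
wrist('pics/w0.png');delta([-.206,0,.1])"
```

```text
now dock [-206.9   -1.8  189.5] yaw -0.0029 -> tool shift [ 0.0009 -0.0018  0.0895] turn -0.0029 tilt [ 1.e-04 -3.e-04 -1.e+00] t 1.4 F [-0.1  0.4  0.4]
```

View pics/w0.png

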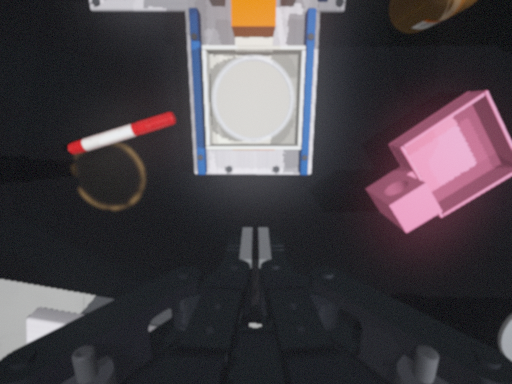

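The wrist view shows the deck's near corners at (195,174) and (313,174). The tray's rear rim is at row 147, and the shut fingers are at (256,228), in line with the carrier.

Run:
```python
from h import *
n='pics/w0.png'
for k,uv,z in [("deckL",(195,174),.006),("deckR",(313,174),.006),("rearL",(204,148),.038),("rearR",(304,148),.038),("railLtop",(197,172),.024),("railRtop",(307,172),.024),("lugrearL",(233,25),.076),("lugrearR",(275,25),.076)]:
    print(k,np.round(w2d(wplane(n,uv,z))*1e3,1))
```

```text
deckL [-215.5   74.7    6. ]
deckR [-215.9  -77.4    6. ]
rearL [-178.2   55.7   38. ]
rearR [-178.4  -58.8   38. ]
railLtop [-209.1   68.2   24. ]
railRtop [-209.4  -66.2   24. ]
lugrearL [-62.6  17.1  76. ]
lugrearR [-62.7 -20.9  76. ]
```

The wrist measurements agree with the dock fit to within 1–2 mm. I'll descend behind the rear wall.

```bash
sed -i 's/^YAW,T0=.*/YAW,T0=.209,np.array([.6525,-.092])/' h.py
```

>>> jog_arm --pt "0 0 0.06 0" --pt "0 -0.001 0.12 0" --pt "0 -0.001 0.16 0" --pt "0 -0.001 0.17 0" --pt "0 -0.001 0.17 0" --pt "0 -0.001 0.17 0"

```text
clock: 2.15
ee_pos: [0.4524, -0.1346, 0.0215]
tcp_rot: [0.001, 0.995, 0.104, 0.002]
contact_force: [-0.0, -1.0, 0.6]
grip_width: -0.0
grip_force: 0.0
```

```bash
python3 -c "
from h import *
delta([-.152,0,.018])"
```

```text
now dock [-2.046e+02 -2.000e-01  2.150e+01] yaw -0.0009 -> tool shift [ 0.0526 -0.0002  0.0037] turn -0.0009 tilt [ 0.004 -0.002 -1.   ] t 2.15 F [-0.  -1.   0.6]
```

>>> jog_arm --pt "0.004 0 0.002 0" --pt "0.008 0 0.002 0" --pt "0.012 0 0.002 0" --pt "0.016 0 0.002 0" --pt "0.02 0 0.002 0" --pt "0.024 0 0.002 0" --pt "0.028 0 0.002 0" --pt "0.032 0 0.002 0"

```text
clock: 3.15
ee_pos: [0.4819, -0.1265, 0.0173]
tcp_rot: [-0.0, 0.995, 0.104, -0.0]
contact_force: [0.4, 0.3, 0.3]
grip_width: 0.0003
grip_force: 0.0
```

>>> jog_arm --pt "0.003 0 0 0" --pt "0.006 0 0 0" --pt "0.009 0 0 0" --pt "0.012 0 0 0"

```text
clock: 3.65
ee_pos: [0.4936, -0.1241, 0.0174]
tcp_rot: [-0.0, 0.995, 0.104, -0.0]
contact_force: [0.1, -0.6, -0.5]
grip_width: 0.0001
grip_force: 0.0
```

```bash
python3 -c "
from h import *
delta([-.152,0,.018])
n='pics/w1.png';wrist(n)"
```

```text
now dock [-162.1    1.6   17.4] yaw -0.0002 -> tool shift [ 0.0101  0.0016 -0.0006] turn -0.0002 tilt [-1.e-04 -0.e+00 -1.e+00] t 3.65 F [ 0.1 -0.6 -0.5]
```

View pics/w1.png

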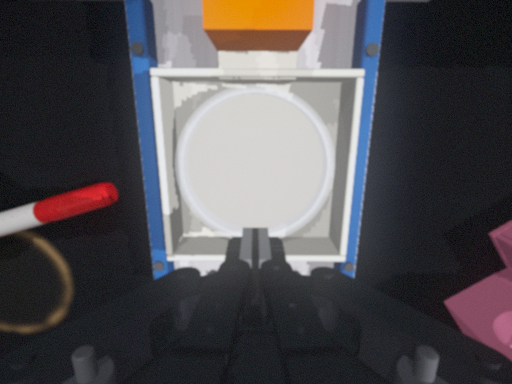

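The view shows the rear rim's outer edge at about row 261. The fingers sit in front of it around (256,250). I'll check where the carrier is now.

Run:
```python
from h import *
n='pics/w1.png'
for k,uv,z in [("rearL",(173,261),.038),("rearR",(347,261),.038),("frontL",(152,69),.038),("frontR",(364,69),.038),("lugtop rear",(205,30),.076),("deck corner?",(0,0),.006)]:
    print(k,np.round(w2d(wplane(n,uv,z))*1e3,1))
delta([-.152,0,.018])
```

```text
rearL [-180.5   50.8   38. ]
rearR [-180.5  -55.2   38. ]
frontL [-72.2  52.9  38. ]
frontR [-72.1 -54.2  38. ]
lugtop rear [-63.8  19.3  76. ]
deck corner? [-31.4 147.1   6. ]
now dock [-161.7    1.5   17.5] yaw -0.0002 -> tool shift [ 0.0097  0.0015 -0.0005] turn -0.0002 tilt [ 5.e-04 -1.e-04 -1.e+00] t 3.7 F [0.6 0.6 0.8]
```

Run:
```python
from h import *
for n,l in (('pics/w0.png',[(201,156),(307,156)]),('pics/w1.png',[(160,267),(348,267),(138,49),(372,49)])):
    for uv in l: print(n,uv,np.round(w2d(wplane(n,uv,.024))*1e3,1))
a=bot.capture("top")[120:225,230:380,::-1];b=bot.capture("scene")[130:235,215:365,::-1]
f=lambda i:cv2.resize(i,None,fx=3.7,fy=3.7,interpolation=cv2.INTER_CUBIC)
i=np.vstack([f(a),f(b)])
cv2.imwrite("pics/c2.png",cv2.resize(i,None,fx=.76,fy=.76))
```

```text
pics/w0.png (201, 156) [-189.6   63.3   24. ]
pics/w0.png (307, 156) [-189.9  -64.2   24. ]
pics/w1.png (160, 267) [-192.9   64.3   24. ]
pics/w1.png (348, 267) [-192.9  -61.4   24. ]
pics/w1.png (138, 49) [-60.3  64.1  24. ]
pics/w1.png (372, 49) [-60.3 -62.4  24. ]
```

View pics/c2.png

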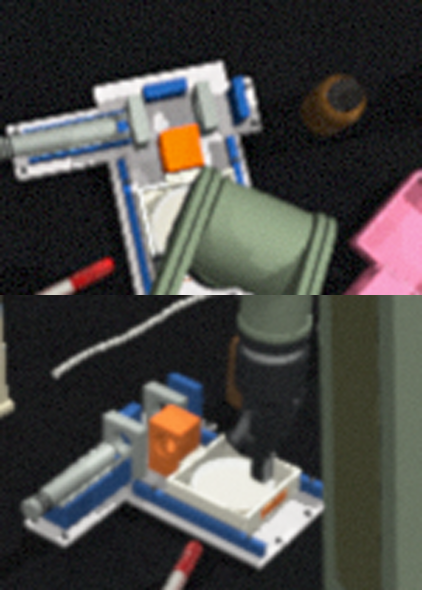

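The picture shows the fingertips inside the tray over its rear part (c2 about (262,478)), with the carrier not moved. I need to know the true tip position before doing anything else.

Run:
```python
from h import *
uv=(308.2,195.1)
for z in(.017,.03,.04,.06):print(z,np.round(w2d(plane("scene",uv,z))*1e3,1))
p,R,s=st();P0=P["scene"];c=P0["R"]@p+P0["t"];u=(c[:2]/c[2]*P0["fx"]+[P0["cx"],P0["cy"]]);print("TCP proj",u,"in c2",(u-[215,130])*2.812+[0,295],s["joint_pos"],s["contact_force"])
im=bot.capture("scene")[150:215,270:340,::-1]
cv2.imwrite("pics/c3.png",cv2.resize(im,None,fx=9,fy=9,interpolation=cv2.INTER_CUBIC))
```

```text
0.017 [-142.5  -34.6   17. ]
0.03 [-150.9  -20.5   30. ]
0.04 [-157.4   -9.6   40. ]
0.06 [-170.4   12.1   60. ]
TCP proj [306.98060963 203.04371911] in c2 [258.64947429 500.39893815] [-4.16512705e-01  3.00607973e-01  1.84883415e+00 -2.48007408e-05
  9.92102422e-01  9.45375555e-01] [0.00369237 0.4130087  0.75095432]
```

View pics/c3.png

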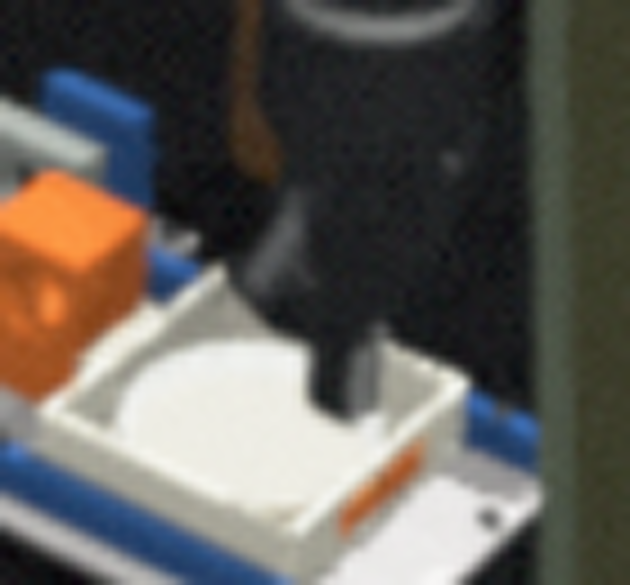

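The fingertips really end about 30 mm behind the reported TCP. The scene ray at y=0 gives tip z≈0.047, and the wrist view of the tips' front face agrees. So they passed over the wall and touched nothing. I'll back up, descend about 28 mm lower, and check against the picture before pushing.

>>> jog_arm --pt "0 0 -0.02 0" --pt "0 0 -0.02 0" --pt "-0.022 0.001 -0.02 0" --pt "-0.045 0.0015 -0.02 0" --pt "-0.045 0.0015 -0.02 0" --pt "-0.045 0.0015 0 0" --pt "-0.045 0.0015 0.015 0" --pt "-0.045 0.0015 0.015 0"

```text
clock: 4.85
ee_pos: [0.4487, -0.1341, 0.0008]
tcp_rot: [-0.001, 0.995, 0.104, -0.001]
contact_force: [0.1, -0.9, 0.3]
grip_width: -0.0005
grip_force: 0.0
```

>>> jog_arm --pt "0 0 0.005 0" --pt "0 0 0.009 0" --pt "0 0 0.009 0"

```text
clock: 5.22
ee_pos: [0.4497, -0.1348, -0.0067]
tcp_rot: [-0.0, 0.995, 0.104, -0.0]
contact_force: [0.7, 0.2, 0.4]
grip_width: 0.0003
grip_force: 0.0
```

Run:
```python
from h import *
delta([-.206,0,-.008])
im=bot.capture("scene")[150:220,275:345,::-1]
cv2.imwrite("pics/c4.png",cv2.resize(im,None,fx=8,fy=8,interpolation=cv2.INTER_CUBIC))
```

```text
now dock [-2.073e+02  2.000e-01 -6.700e+00] yaw -0.0002 -> tool shift [0.0013 0.0002 0.0013] turn -0.0002 tilt [-2.e-04  1.e-04 -1.e+00] t 5.225 F [0.7 0.2 0.4]
```

View pics/c4.png

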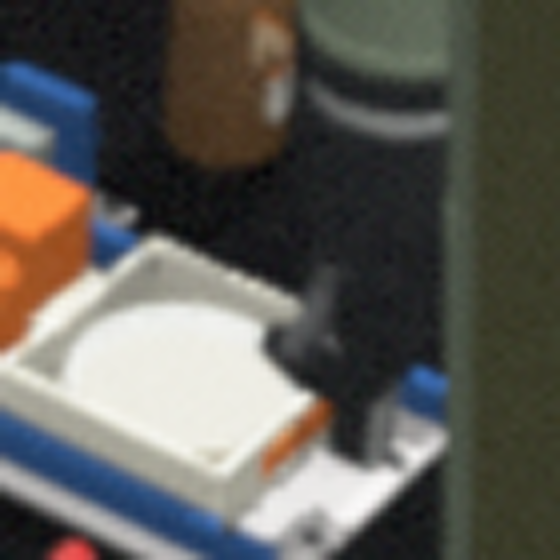

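The tips are now behind the rear wall at crop (375,465). I'll check their height, and also how high the knuckle at (270,350) stands over the tray.

Run:
```python
from h import *
for uv in((275+375/8,150+465/8),(275+270/8,150+350/8)):
  for z in(.01,.02,.03,.04,.05,.06):print(z,np.round(w2d(plane("scene",uv,z))*1e3,1))
```

```text
0.01 [-207.9  -14.5   10. ]
0.02 [-213.7   -3.9   20. ]
0.03 [-219.5    6.6   30. ]
0.04 [-225.2   17.2   40. ]
0.05 [-231.    27.8   50. ]
0.06 [-236.7   38.4   60. ]
0.01 [-135.5  -49.2   10. ]
0.02 [-142.   -38.3   20. ]
0.03 [-148.5  -27.3   30. ]
0.04 [-155.   -16.4   40. ]
0.05 [-161.5   -5.5   50. ]
0.06 [-168.     5.5   60. ]
```

Tip height is about 0.018 and the knuckles are well clear. Pushing now.

>>> jog_arm --pt "0.004 0 0 0" --pt "0.008 0 0 0" --pt "0.012 0 0 0" --pt "0.016 0 0 0" --pt "0.02 0 0 0" --pt "0.024 0 0 0" --pt "0.028 0 0 0" --pt "0.031 0 0 0"

```text
clock: 6.28
ee_pos: [0.4767, -0.1284, -0.0069]
tcp_rot: [-0.001, 0.994, 0.105, -0.004]
contact_force: [-9.3, -2.7, 9.8]
grip_width: -0.0
grip_force: 5.1
```

>>> jog_arm --pt "0.003 0 0 0" --pt "0.006 0 0 0" --pt "0.009 0 0 0" --pt "0.012 0 0 0"

```text
clock: 6.78
ee_pos: [0.4882, -0.126, -0.0069]
tcp_rot: [-0.001, 0.994, 0.105, -0.004]
contact_force: [-9.8, -2.6, 8.4]
grip_width: -0.0001
grip_force: 5.1
```

```bash
python3 -c "
from h import *
delta([-.15,0,-.008])
n='pics/w2.png';wrist(n)
i=cv2.imread(n);h=cv2.cvtColor(i,cv2.COLOR_BGR2HSV);m=cv2.inRange(h,(5,150,100),(18,255,255))
k,l,s,c=cv2.connectedComponentsWithStats(m);print(s[s[:,4]>50])
for u in (150,200,320,360):print(u,[r for r in range(1,380) if abs(int(i[r,u].sum())-int(i[r-1,u].sum()))>110])"
```

```text
now dock [-167.8    0.9   -6.9] yaw 0.0009 -> tool shift [0.0178 0.0009 0.001 ] turn 0.0009 tilt [-8.1e-03  3.0e-04 -1.0e+00] t 6.775 F [-9.8 -2.6  8.4]
[[     0      0    512    384 196608]]
150 [234]
200 [276]
320 [267]
360 [235]
```

Add to h.py:
```python
def lug(im,n="scene"):
    h=cv2.cvtColor(im,cv2.COLOR_RGB2HSV);m=cv2.inRange(h,(4,180,120),(16,255,255));x0,x1,y0,y1=(250,320,150,230) if n=="scene" else (270,330,140,200)
    z=np.zeros_like(m);z[y0:y1,x0:x1]=m[y0:y1,x0:x1];k,l,s,c=cv2.connectedComponentsWithStats(z);i=1+s[1:,4].argmax();return c[i],s[i]
def carrier():
    a=lug(cv2.imread("pics/scene0.png")[:,:,::-1]);b=lug(bot.capture("scene"));d=w2d(plane("scene",b[0],.045))-w2d(plane("scene",a[0],.045));print("scene lug moved",np.round(d*1e3,1),a[1],b[1])
    a=lug(cv2.imread("pics/top0.png")[:,:,::-1],"top");b=lug(bot.capture("top"),"top");d=w2d(plane("top",b[0],.076))-w2d(plane("top",a[0],.076));print("top lug moved",np.round(d*1e3,1),a[1],b[1],"now",np.round(w2d(plane("top",b[0],.076))*1e3,1))
```

```bash
python3 -c "
from h import *
carrier()"
```

```text
scene lug moved [24.2 -9.4  0. ] [269 170  17  24 283] [263 167  17  24 205]
top lug moved [21.7  0.3  0. ] [287 164  15  17 199] [285 157  16  17  99] now [-20.    1.6  76. ]
```

The carrier is moving: about 21 mm so far, with about 19 mm left.

>>> jog_arm --pt "0.003 0 0 0" --pt "0.006 0 0 0" --pt "0.009 0 0 0" --pt "0.011 0 0 0"

```text
clock: 7.42
ee_pos: [0.4993, -0.1237, -0.007]
tcp_rot: [-0.001, 0.994, 0.105, -0.004]
contact_force: [-10.1, -2.7, 8.0]
grip_width: -0.0
grip_force: 4.7
```

>>> jog_arm --pt "0.001 0 0 0" --pt "0.002 0 0 0" --pt "0.003 0 0 0"

```text
clock: 7.8
ee_pos: [0.502, -0.1231, -0.007]
tcp_rot: [-0.001, 0.994, 0.105, -0.004]
contact_force: [-8.3, -2.1, 8.3]
grip_width: -0.0001
grip_force: 4.6
```

>>> jog_arm --pt "0.001 0 0 0" --pt "0.002 0 0 0"

```text
clock: 8.05
ee_pos: [0.5039, -0.1227, -0.007]
tcp_rot: [-0.001, 0.995, 0.105, -0.004]
contact_force: [-8.2, -1.4, 8.0]
grip_width: -0.0001
grip_force: 4.6
```

```bash
python3 -c "
from h import *
delta([-.15,0,-.008]);carrier()"
```

```text
now dock [-151.7    0.8   -7. ] yaw 0.0007 -> tool shift [0.0017 0.0008 0.001 ] turn 0.0007 tilt [-7.8e-03  3.0e-04 -1.0e+00] t 8.05 F [-8.2 -1.4  8. ]
scene lug moved [ 46.3 -19.5   0. ] [269 170  17  24 283] [258 165  18  19 165]
top lug moved [31.9  2.9  0. ] [287 164  15  17 199] [283 154  17  15  82] now [-9.8  4.2 76. ]
```

>>> jog_arm --pt "0 0 -0.003 0" --pt "0.001 0 -0.003 0" --pt "0.001 0 -0.003 0"

```text
clock: 8.52
ee_pos: [0.5066, -0.1219, -0.0046]
tcp_rot: [-0.001, 0.995, 0.104, -0.002]
contact_force: [-6.1, -0.6, -1.9]
grip_width: -0.0001
grip_force: 2.7
```

>>> jog_arm --pt "0.001 0 0 0" --pt "0.001 0 0 0"

```text
clock: 8.78
ee_pos: [0.5065, -0.1216, -0.005]
tcp_rot: [-0.001, 0.995, 0.104, -0.003]
contact_force: [-6.2, -0.9, -1.4]
grip_width: 0.0004
grip_force: 3.5
```

>>> jog_arm --pt "0.001 0 0 0" --pt "0.001 0 0 0"

```text
clock: 9.02
ee_pos: [0.5065, -0.1215, -0.0051]
tcp_rot: [-0.001, 0.995, 0.105, -0.004]
contact_force: [-9.1, -1.9, 0.5]
grip_width: 0.0002
grip_force: 4.8
```

>>> jog_arm --pt "0.001 0 0 0" --pt "0.001 0 0 0"

```text
clock: 9.28
ee_pos: [0.5064, -0.1215, -0.0051]
tcp_rot: [-0.001, 0.994, 0.105, -0.005]
contact_force: [-13.1, -3.1, 3.2]
grip_width: -0.0001
grip_force: 6.2
```

Position has stalled while the force climbs, so it looks to be at the stop. I'll press a little more to confirm.

>>> jog_arm --pt "0.001 0 0 0" --pt "0.002 0 0 0" --pt "0.002 0 0 0"

```text
clock: 9.65
ee_pos: [0.5063, -0.1214, -0.0051]
tcp_rot: [-0.001, 0.994, 0.105, -0.007]
contact_force: [-18.0, -5.1, 7.5]
grip_width: -0.0001
grip_force: 9.1
```

>>> jog_arm --pt "0.001 0 0 0" --pt "0.002 0 0 0" --pt "0.002 0 0 0"

```text
clock: 10.02
ee_pos: [0.5062, -0.1214, -0.0051]
tcp_rot: [-0.001, 0.994, 0.105, -0.01]
contact_force: [-22.4, -6.6, 12.5]
grip_width: 0.0002
grip_force: 12.0
```

```bash
python3 -c "
from h import *
delta([-.15,0,-.008])"
```

```text
now dock [-149.2    1.6   -5.1] yaw 0.0021 -> tool shift [-0.0007  0.0016  0.0029] turn 0.0021 tilt [-1.930e-02  2.000e-04 -9.998e-01] t 10.025 F [-22.4  -6.6  12.5]
```

>>> jog_arm --pt "-0.01 0 0 0" --pt "-0.03 0 0 0" --pt "-0.04 0 0 0" --pt "-0.04 0 -0.04 0" --pt "-0.04 0 -0.1 0" --pt "-0.04 0 -0.16 0" --pt "-0.04 0 -0.16 0"

```text
clock: 10.9
ee_pos: [0.4821, -0.1316, 0.1636]
tcp_rot: [0.004, 0.995, 0.104, 0.007]
contact_force: [0.2, -0.5, 0.4]
grip_width: 0.0002
grip_force: 0.0
```

Run:
```python
from h import *
delta([0,.225,.155])
n='pics/w3.png';wrist(n)
a=bot.capture("scene")[130:235,215:365,::-1];carrier()
b=cv2.imread(n)
cv2.imwrite("pics/c5.png",np.hstack([cv2.resize(a,None,fx=3.6,fy=3.6,interpolation=cv2.INTER_CUBIC)[:,:440],cv2.resize(b[:300,90:420],None,fx=1.08,fy=1.26)]))
```

```text
now dock [-174.9   -3.3  163.6] yaw 0.0001 -> tool shift [ 0.1748 -0.2284  0.0089] turn 0.0001 tilt [ 0.0156 -0.0065 -0.9999] t 10.9 F [ 0.2 -0.5  0.4]
scene lug moved [ 49.2 -20.    0. ] [269 170  17  24 283] [257 165  18  18 161]
top lug moved [37.   4.7  0. ] [287 164  15  17 199] [283 152  16  16  82] now [-4.8  6.  76. ]
```

View pics/c5.png

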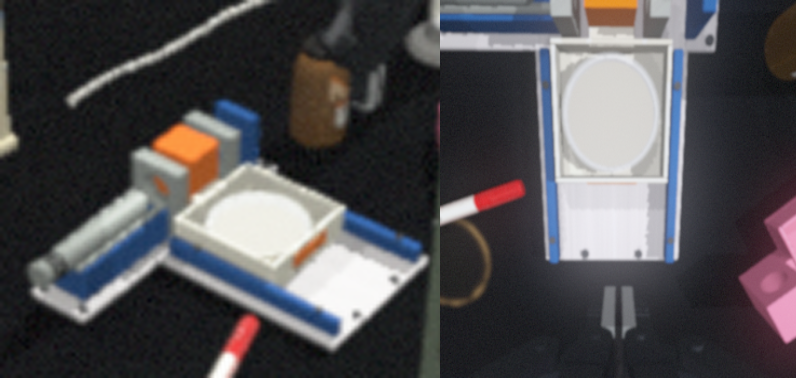

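The carrier is home: the lug sits between the ears and the dish is flat in the tray. The rod tail is at (42,272) in the left panel, and the bystanders haven't moved. Next I'll go behind the rod tail with a quarter turn, so that the narrow side of the gripper faces the ear.

>>> jog_arm --pt "0.022 -0.03 0 -0.18" --pt "0.044 -0.06 0 -0.36" --pt "0.066 -0.09 0 -0.54" --pt "0.088 -0.12 0 -0.72" --pt "0.11 -0.15 0 -0.9" --pt "0.132 -0.18 0 -1.08" --pt "0.154 -0.21 0 -1.26" --pt "0.175 -0.239 0 -1.44" --aperture 0

```text
clock: 12.1
ee_pos: [0.5968, 0.142, 0.1535]
tcp_rot: [-0.002, 0.677, 0.736, -0.002]
contact_force: [0.2, -0.6, 0.1]
grip_width: 0.0
grip_force: 0.0
```

>>> jog_arm --pt "0 0 0 -0.13" --pt "0 0 0 -0.13" --pt "0 0 0 -0.13" --pt "0 0 0 -0.13"

```text
clock: 12.6
ee_pos: [0.5974, 0.1403, 0.1559]
tcp_rot: [-0.0, 0.631, 0.776, -0.0]
contact_force: [-0.2, -0.1, -1.0]
grip_width: 0.0002
grip_force: 0.0
```

Run:
```python
from h import *
delta([0,.235,.12])
n='pics/w4.png';wrist(n);i=cv2.imread(n);h=cv2.cvtColor(i,cv2.COLOR_BGR2HSV)
a=np.load(n+'.npz');fx,fy,cx,cy=a['K']
for d in [(0,.195,.05),(0,.195,.062),(0,.07,.05),(.026,.045,.076),(-.026,.045,.076)]:
    c=a['R'].T@(d2w(d)-a['c']);print(d,c[0]/c[2]*fx+cx,c[1]/c[2]*fy+cy)
c=a['R'].T@(d2w((0,.195,.05))-a['c']);u,v=int(c[0]/c[2]*fx+cx),int(c[1]/c[2]*fy+cy)
g=i.mean(2).astype(int)
print("col",u,v);
for r in range(v-40,v+40,4):print(r,g[r,u-40:u+41:4])
```

```text
now dock [ -5.7 238.7 155.9] yaw 1.568 -> tool shift [-0.0037  0.0057  0.0359] turn 1.568 tilt [-9.e-04 -0.e+00 -1.e+00] t 12.6 F [-0.2 -0.1 -1. ]
(0, 0.195, 0.05) 260.2712904538813 221.03072686324776
(0, 0.195, 0.062) 260.47632566550027 225.42196434236592
(0, 0.07, 0.05) 259.9802827978833 319.86158224587143
(0.026, 0.045, 0.076) 283.5883894090952 355.0329593662784
(-0.026, 0.045, 0.076) 237.0321385213801 355.0965808811707
col 260 221
181 [53 54 54 54 53 59 56 55 48 48 49 49 52 58 56 60 51 53 54 56 60]
185 [58 58 59 58 56 58 59 59 51 50 48 51 50 59 60 59 59 61 59 57 58]
189 [58 49 56 60 60 59 59 60 51 51 53 50 51 57 56 57 61 60 57 55 56]
193 [59 60 61 57 62 58 65 60 55 53 54 51 53 63 63 59 59 61 61 58 58]
197 [56 62 59 60 63 62 57 57 55 56 58 53 52 64 63 64 62 62 58 59 59]
201 [57 59 60 62 6
[... 580 characters left out ...]
0 151 154 119  77 153 156 157 212 244 255 239  66
  69  67  67]
233 [ 63  63  62  66 238 255 155 152 108  69 153 154 138 121 255 255 237  71
  67  67  66]
237 [ 60  67  66  69 140 177 154 152 108  70 151 153 146  84 172 255 213  71
  70  69  69]
241 [ 60  63  66  66  67  97 153 152 103  69 150 153 147  73  74 115 189  70
  72  64  68]
245 [ 64  61  70  70  74 116 154 152 101  68 149 153 148  80  78  76 119  68
  65  66  67]
249 [ 58  64  73  71  74 126 151 155  93  65 149 151 155  78  83  80  74  68
  66  67  63]
253 [ 57  61  62  63  64 134 150 148  90  66 147 153 154  78  68  70  66  67
  67  67  65]
257 [ 62  63  61  62  62 139 150 149  92  62 146 148 149  82  68  68  69  69
  65  65  65]
```

The tail face spans columns 250–270, centred on the predicted column 260, so the axis is confirmed to within about 1 mm. The tail is at y≈0.20. I'll lower so the tips sit at about z 0.052 and push gently.

>>> jog_arm --pt "0 0.0057 0.045 0" --pt "0 0.0057 0.09 0" --pt "0 0.0057 0.125 0" --pt "0 0.0057 0.134 0" --pt "0 0.0057 0.134 0" --pt "0 0.0057 0.134 0"

```text
clock: 13.4
ee_pos: [0.6054, 0.1421, 0.0247]
tcp_rot: [0.002, 0.63, 0.777, 0.001]
contact_force: [-0.1, -0.2, 0.4]
grip_width: -0.0002
grip_force: 0.0
```

>>> jog_arm --pt "-0.006 0 0 0" --pt "-0.012 0 0 0" --pt "-0.018 0 0 0" --pt "-0.024 0 0 0" --pt "-0.03 0 0 0" --pt "-0.036 0 0 0" --pt "-0.042 0 0 0"

```text
clock: 14.28
ee_pos: [0.6119, 0.1011, 0.0224]
tcp_rot: [-0.0, 0.63, 0.777, 0.0]
contact_force: [-1.1, 3.8, 0.6]
grip_width: -0.0
grip_force: 2.0
```

Run:
```python
from h import *
delta([0,.08,.0215])
n='pics/w5.png';wrist(n);i=cv2.imread(n).mean(2).astype(int)
for r in range(196,300,5):print(r,i[r,225:300:4])
```

```text
now dock [  0.4 197.3  22.4] yaw 1.57 -> tool shift [-0.1173 -0.0003  0.0008] turn 1.57 tilt [-3.e-04  8.e-04 -1.e+00] t 14.275 F [-1.1  3.8  0.6]
196 [144 137 133 123 127 126 128 125 128 124 124 123 135 140 141 142 138 139
 139]
201 [146 133 128 130 131 131 129 129 128 128 128 127 133 126 141 143 143 141
 138]
206 [149 135 135 134 134 133 134 131 132 132 131 130 129 130 143 143 144 145
 142]
211 [152 140 137 139 140 137 137 136 136 135 135 133 133 136 148 147 146 145
 143]
216 [156 143 142 143 141 142 142 141 140 140 140 139 139 137 151 150 148 149
 145]
221 [157 155 147 146 146 147 147 144 143 141 143 142 141 142 153 150 151 150
 148]
226 [150 151 149 152 158 192 192 156 157 190 191 150 144 143 143 143 140 147
 152]
231 [255 255 255 255 255 255 255 182 189 255 255 255 255 255 255 255 255 255
[... 385 characters left out ...]
55 255 164 160 160 255 255 255
 153]
261 [249 171 171 171 178 251 255 217 214 255 232 170 164 163 159 255 255 255
 151]
266 [168 174 181 187 170 169 255 250 215 214 166 164 174 178 176 159 217 255
 152]
271 [164 165 167 165 167 164 163 226 227 162 163 162 162 161 158 157 156 237
 151]
276 [162 162 162 163 164 161 160 229 227 157 159 157 157 157 156 154 154 153
 151]
281 [159 162 160 160 159 160 165 227 227 159 154 157 154 153 153 152 151 150
 149]
286 [156 157 156 158 157 155 172 226 226 167 152 154 151 150 148 147 144 146
 142]
291 [155 157 153 157 157 150 173 226 224 171 148 152 151 151 151 148 148 148
 148]
296 [154 153 154 155 154 151 171 226 220 172 149 145 151 150 151 147 146 147
 144]
```

Contact is made at 3.8 N, so the rod is sliding. Continuing the push.

>>> jog_arm --pt "-0.005 0 0 0" --pt "-0.01 0 0 0" --pt "-0.015 0 0 0" --pt "-0.02 0 0 0" --pt "-0.025 0 0 0" --pt "-0.03 0 0 0" --pt "-0.035 0 0 0" --pt "-0.04 0 0 0" --lines "1,4"

```text
clock: 15.32
ee_pos: [0.6202, 0.0616, 0.0224]
tcp_rot: [-0.0, 0.63, 0.777, 0.0]
contact_force: [-1.6, 6.0, 3.6]
```

```bash
python3 -c "
from h import *
delta([0,.08,.0215]);carrier()"
```

```text
now dock [  0.3 156.9  22.4] yaw 1.5697 -> tool shift [-0.0769 -0.0002  0.0009] turn 1.5697 tilt [-3.e-04  3.e-04 -1.e+00] t 15.325 F [-1.6  6.   3.6]
scene lug moved [ 49.5 -20.2   0. ] [269 170  17  24 283] [257 165  18  18 161]
top lug moved [28.5 -4.   0. ] [287 164  15  17 199] [285 153  15  15  52] now [-13.3  -2.7  76. ]
```

>>> jog_arm --pt "-0.004 0 -0.001 0" --pt "-0.008 0 -0.002 0" --pt "-0.013 0 -0.002 0" --pt "-0.018 0 -0.002 0" --pt "-0.023 0 -0.002 0" --pt "-0.028 0 -0.002 0" --pt "-0.033 0 -0.002 0" --pt "-0.038 0 -0.002 0" --lines "1,4"

```text
clock: 16.42
ee_pos: [0.6279, 0.024, 0.0242]
tcp_rot: [-0.0, 0.63, 0.777, -0.0]
contact_force: [-0.8, 1.0, -1.3]
```

>>> jog_arm --pt "-0.004 0 0 0" --pt "-0.008 0 0 0" --pt "-0.012 0 0 0" --pt "-0.016 0 0 0" --pt "-0.02 0 0 0" --pt "-0.024 0 0 0" --lines "1,4"

```text
clock: 17.18
ee_pos: [0.6332, 0.0008, 0.0244]
tcp_rot: [0.0, 0.63, 0.777, 0.0]
contact_force: [0.1, 0.9, -0.8]
```

```bash
python3 -c "
from h import *
delta([0,.08,.0215])"
```

```text
now dock [ 0.4 94.8 24.4] yaw 1.5698 -> tool shift [-0.0148 -0.0004  0.0029] turn 1.5698 tilt [ 1.e-04 -0.e+00 -1.e+00] t 17.175 F [ 0.1  0.9 -0.8]
```

>>> jog_arm --pt "-0.003 0 0 0" --pt "-0.006 0 0 0" --pt "-0.009 0 0 0" --pt "-0.009 0 0 0" --lines "1,4"

```text
clock: 17.68
ee_pos: [0.6352, -0.0082, 0.0246]
tcp_rot: [0.0, 0.63, 0.777, -0.0]
contact_force: [0.1, -0.5, -0.4]
```

>>> jog_arm --pt "-0.002 0 0 0" --pt "-0.003 0 0 0" --pt "-0.003 0 0 0" --lines "1,4"

```text
clock: 18.05
ee_pos: [0.6357, -0.0106, 0.0245]
tcp_rot: [0.0, 0.63, 0.777, 0.0]
contact_force: [0.3, 1.9, 0.1]
```

>>> jog_arm --pt "-0.001 0 0 0" --pt "-0.002 0 0 0" --pt "-0.002 0 0 0" --lines "1,4"

```text
clock: 18.42
ee_pos: [0.6358, -0.0114, 0.0244]
tcp_rot: [-0.001, 0.63, 0.777, 0.001]
contact_force: [-0.8, 5.7, 1.2]
```

```bash
python3 -c "
from h import *
delta([0,.08,.0215])
n='pics/w6.png';wrist(n);i=cv2.imread(n).mean(2).astype(int)
for r in range(150,250,5):print(r,i[r,215:310:4])"
```

```text
now dock [ 0.4 82.3 24.4] yaw 1.5698 -> tool shift [-0.0023 -0.0004  0.0029] turn 1.5698 tilt [-4.e-04  2.e-03 -1.e+00] t 18.425 F [-0.8  5.7  1.2]
150 [219 215 130 117 132 141 135 120 102 108 107 105  97 129 128 144 130 133
 204 224 224 105  63  61]
155 [213 220 132 127 137 139 134 120  99 104 102 105  98 129 130 146 129 130
 175 209 222  87  60  58]
160 [171 168 126 131 133 140 133 119 100 104 104 100  95 128 129 145 125 133
 166 211 222  74  59  60]
165 [205 168 128 126 129 141 135 119  96 103 102 103  96 128 129 144 122 132
 169 212 221  68  58  57]
170 [207 168 130 122 130 140 135 119 100 105 104  98 100 128 130 142 136 136
 168 223 221  67  57  59]
175 [198 168 128 124 130 140 136 117  98 104 103 103  98 128 128 142 143 133
 179 226 217  61  
[... 749 characters left out ...]
 154 181 167 124  99 105 101 104 104 158 165 172 135 130
 178 221 175  61  56  59]
220 [205 172 143 122 154 180 161 119 101 101 103  92  99 151 165 171 134 133
 178 197 171 174 188 188]
225 [214 174 138 103 154 163 112 115  99 101 101 100 102 126 163 169 124 133
 175 175 175 175 176 206]
230 [208 174 141  94 145 153 111 109 108  97  53 102 109 114 135 165  99 118
 181 180 180 179 179 219]
235 [190 155 131  89 119 123 105 108 108  95  52  98 108 110 110 128  95 124
 177 177 176 175 178 222]
240 [204 155 134  87  56  52  55 107 107  92  52  97 107 108  58  58  59 127
 178 179 178 178 178 227]
245 [195 184 131  75  56  55  63 105 107  90  51  93 105 107  61  62  64 120
 175 176 176 176 188 225]
```

The position is stalling at y≈82 with force rising, and the trough behind is empty. I'll press a little more, then back off and verify numerically.

>>> jog_arm --pt "-0.002 0 0 0" --pt "-0.003 0 0 0" --pt "-0.003 0 0 0" --lines "1,4"

```text
clock: 18.85
ee_pos: [0.6358, -0.0115, 0.0244]
tcp_rot: [-0.003, 0.63, 0.777, 0.002]
contact_force: [-1.1, 11.2, 3.0]
```

```bash
python3 -c "
from h import *
delta([0,.08,.0215])"
```

```text
now dock [ 0.4 82.2 24.4] yaw 1.5698 -> tool shift [-0.0022 -0.0004  0.0029] turn 1.5698 tilt [-0.0017  0.0063 -1.    ] t 18.85 F [-1.1 11.2  3. ]
```

>>> jog_arm --pt "0.01 0 0 0" --pt "0.03 0 0 0" --pt "0.05 0 0 0" --pt "0.06 0 -0.03 0" --pt "0.06 0 -0.09 0" --pt "0.06 0 -0.13 0" --pt "0.06 0 -0.13 0" --pt "0.06 0 -0.13 0"

```text
clock: 19.85
ee_pos: [0.6234, 0.0438, 0.1537]
tcp_rot: [-0.0, 0.63, 0.777, -0.0]
contact_force: [-0.7, 0.8, -0.4]
grip_width: 0.0003
grip_force: 0.0
```

Run:
```python
from h import *
n='pics/w7.png';wrist(n);i=cv2.imread(n).mean(2).astype(int)
a=np.load(n+'.npz');fx,fy,cx,cy=a['K']
def pr(d):
    c=a['R'].T@(d2w(d)-a['c']);return np.round([c[0]/c[2]*fx+cx,c[1]/c[2]*fy+cy],1)
for d in [(0,.07,.062),(0,.07,.05),(0,.08,.062),(0,.045,.076),(0,.1,.04),(.012,.06,.05),(-.012,.06,.05)]:print(d,pr(d))
u,v=pr((0,.07,.056)).astype(int);print(v)
for r in range(v-24,min(v+46,384),3):print(r,i[r,u-30:u+31:4])
b=bot.capture("scene");cv2.imwrite("pics/s2.png",b[:,:,::-1])
c=P["scene"]
for d in [(0,.07,.05),(0,.1,.05),(0,-.03,.05),(0,-.06,.062)]:
    q=c["R"]@d2w(d)+c["t"];print(d,np.round(q[:2]/q[2]*c["fx"]+[c["cx"],c["cy"]],1))
```

```text
(0, 0.07, 0.062) [255.1 248.8]
(0, 0.07, 0.05) [255.1 243.6]
(0, 0.08, 0.062) [255.1 240. ]
(0, 0.045, 0.076) [255.1 277.6]
(0, 0.1, 0.04) [255.1 214.2]
(0.012, 0.06, 0.05) [266.1 252. ]
(-0.012, 0.06, 0.05) [244.1 252. ]
246
222 [127 135 205 193 157 209 171 129 131 162 208 161 206 251 135 118]
225 [193 204 241 194 157 210 154 130 125 154 210 161 205 215 203 227]
228 [193 209 228 191 131 148 138  99 102 136 154 144 203 208 207 208]
231 [115 174 216 189 126 139 138  87  89 138 139 127 204 208 209 219]
234 [102 162 215 180 126 136 138  84  88 139 137 129 203 206 207 218]
237 [123 163 143 106 115 136 138  86  87 137 137 110 123 139 206 224]
240 [115 100  76  76 116 139 135  86  83
[... 529 characters left out ...]
 77  73  71  70  69 124 108 104 128  77  73  72  75  76  75]
267 [ 74  79  77  73  67  68  89 109 114 117  73  74  79  81  81  78]
270 [ 73  67  74  67  67  69  66  95 101  68  71  72  73  79  74  76]
273 [70 70 67 69 65 62 64 98 96 62 64 66 71 71 71 71]
276 [66 67 66 68 65 63 63 97 96 60 66 68 69 71 70 69]
279 [67 66 66 65 61 61 63 96 97 64 63 65 67 68 67 69]
282 [67 63 62 62 61 59 67 97 92 62 59 63 63 65 64 69]
285 [62 66 59 62 62 58 63 96 92 62 62 63 62 64 66 65]
288 [64 61 59 57 57 57 64 95 92 63 57 57 60 60 63 60]
291 [64 59 59 59 62 58 65 93 88 66 58 57 61 62 59 60]
(0, 0.07, 0.05) [253.2 185.5]
(0, 0.1, 0.05) [247.2 190.1]
(0, -0.03, 0.05) [272.2 171.2]
(0, -0.06, 0.062) [277.7 164.1]
```

Run:
```python
from h import *
c=P["scene"]
A=cv2.imread("pics/scene0.png");B=cv2.imread("pics/s2.png")
for y in np.arange(.04,.215,.008):
    q=c["R"]@d2w((0,y,.05))+c["t"];u,v=np.round(q[:2]/q[2]*c["fx"]+[c["cx"],c["cy"]]).astype(int)
    print(round(y,3),u,v,A[v,u],B[v,u])
print("beyond ear2")
for y in (-.05,-.055,-.06,-.065):
    q=c["R"]@d2w((0,y,.06))+c["t"];u,v=np.round(q[:2]/q[2]*c["fx"]+[c["cx"],c["cy"]]).astype(int);print(y,A[v,u],B[v,u])
# top view between ear_2 and stop
A=cv2.imread("pics/top0.png");B=bot.capture("top")[:,:,::-1];c=P["top"]
for y in (-.05,-.055,-.06,-.065,.05,.06,.066,.07,.074,.08,.09,.1):
    q=c["R"]@d2w((0,y,.06))+c["t"];u,v=np.round(q[:2]/q[2]*c["fx"]+[c["cx"],c["cy"]]).astype(int);print(y,u,v,A[v,u],B[v,u])
```

```text
0.04 259 181 [97 71 55] [85 88 85]
0.048 257 182 [152 159 152] [77 78 79]
0.056 256 183 [151 158 154] [135 142 135]
0.064 254 185 [198 206 198] [119 123 119]
0.072 253 186 [192 198 191] [110 113 110]
0.08 251 187 [199 207 200] [120 123 117]
0.088 250 188 [192 201 193] [125 124 118]
0.096 248 189 [200 209 202] [129 132 128]
0.104 246 191 [193 202 194] [165 168 161]
0.112 245 192 [196 204 195] [158 161 153]
0.12 243 193 [202 211 203] [172 176 168]
0.128 241 194 [208 218 210] [178 182 174]
0.136 240 196 [179 186 179] [167 167 161]
0.144 238 197 [187 195 186] [168 168 159]
0.152 236 198 [192 201 193] [171 175 168]
0.16 235 199 [185 191 186] [171 177 169]
0.168 233 201 [168 176 167] [147 147 139]
0.176 231 202 [113 116 114] [131 121 112]
0.184 230 203 [104 107 104] [98 65 46]
0.192 228 205 [163 170 165] [39 34 31]
0.2 226 206 [116 119 115] [29 28 26]
0.208 224 207 [105 107 104] [22 14 14]
beyond ear2
-0.05 [190 195 189] [194 201 194]
-0.055 [184 186 177] [186 189 180]
-0.06 [175 170 161] [167 163 153]
-0.065 [117  82  57] [112  78  56]
-0.05 307 156 [181 186 191] [182 195 186]
-0.055 308 156 [192 197 198] [182 188 183]
-0.06 310 156 [168 167 168] [149 153 148]
-0.065 312 155 [63 38 10] [110 116 113]
0.05 275 163 [113  92  83] [94 96 93]
0.06 272 164 [170  95  39] [ 95 100  98]
0.066 270 164 [168 175 173] [188 197 187]
0.07 268 165 [181 191 184] [123 139 127]
0.074 267 165 [181 188 182] [129 159 142]
0.08 265 165 [175 182 177] [130 162 143]
0.09 262 166 [180 188 180] [130 159 144]
0.1 259 167 [179 188 181] [148 109  76]
```

The top view now shows grey rod at y≈-65 mm, where it was dark blue before. I'll move clear for one exact check of the tail.

>>> jog_arm --pt "0.05 0 0 0" --pt "0.1 0 -0.02 0" --pt "0.15 0 -0.03 0" --pt "0.15 0 -0.03 0" --pt "0.15 0 -0.03 0" --lines "1,2"

```text
clock: 20.62
ee_pos: [0.5925, 0.1896, 0.1829]
```

Run:
```python
from h import *
B=bot.capture("top")[:,:,::-1];c=P["top"];n='pics/w8.png';wrist(n);W=cv2.imread(n);a=np.load(n+'.npz');fx,fy,cx,cy=a['K']
for y in np.arange(-.074,-.044,.004).tolist()+np.arange(.044,.1,.004).tolist():
    q=c["R"]@d2w((0,y,.06))+c["t"];u=np.float32(q[:2]/q[2]*c["fx"]+[c["cx"],c["cy"]])
    g=a['R'].T@(d2w((0,y,.06))-a['c']);w=np.float32([g[0]/g[2]*fx+cx,g[1]/g[2]*fy+cy])
    print(round(y,3),cv2.getRectSubPix(B.copy(),(1,1),tuple(map(float,u)))[0,0],w.round(),cv2.getRectSubPix(W,(1,1),tuple(map(float,w)))[0,0])
carrier()
```

```text
-0.074 [164  93  37] [256. 425.] [37 34 32]
-0.07 [107  82  69] [256. 423.] [37 34 32]
-0.066 [115 121 118] [256. 420.] [37 34 32]
-0.062 [133 140 134] [256. 418.] [37 34 32]
-0.058 [159 169 161] [256. 416.] [37 34 32]
-0.054 [179 190 181] [256. 414.] [37 34 32]
-0.05 [183 189 183] [256. 412.] [37 34 32]
-0.046 [185 193 186] [256. 410.] [37 34 32]
0.044 [148 156 149] [255. 358.] [41 36 34]
0.048 [91 94 91] [255. 356.] [40 36 32]
0.052 [77 81 77] [255. 353.] [38 35 30]
0.056 [95 99 94] [255. 351.] [38 36 32]
0.06 [117 123 119] [255. 348.] [41 34 33]
0.064 [177 183 179] [255. 346.] [42 35 34]
0.068 [155 164 158] [255. 343.] [43 36 34]
0.072 [118  98  83] [255. 341.] [45 36 35]
0.076 [125  73  39] [255. 338.] [44 37 36]
0.08 [127  74  35] [255. 336.] [42 34 34]
0.084 [128  77  39] [255. 333.] [43 35 34]
0.088 [129  78  40] [255. 330.] [41 35 33]
0.092 [122  71  32] [255. 328.] [78 51 36]
0.096 [130  78  42] [255. 325.] [163 101  49]
0.1 [170 101  51] [255. 323.] [170 105  52]
scene lug moved [ 49.4 -20.1   0. ] [269 170  17  24 283] [257 165  18  18 160]
top lug moved [38.7  1.5  0. ] [287 164  15  17 199] [283 152  17  16  82] now [-3.   2.8 76. ]
```

The tail ends at y≈70 mm, the tip is at the stop at y≈-70 mm, and the carrier is home. Handing in.

```bash
python3 -c "
from bench import bot
print(bot.finish_job())"
```

```text
the job is handed in; nothing more can be done
None
```

The job is handed in at about 21 s of the 42 s allowed: the carrier is home against its stop and the rod is through both ears and the lug to the blue end stop. My last images put the tip at about dock y -70 mm, the tail at about +70 mm and the gripper clear; the hand-in printed no verdict.

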